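# Turn the circuit board over into the soldering cradle

### The job

Turn the circuit board over into the soldering cradle, solder side up, without picking it up: with the fingertips push it against the cradle's front bar, raise its near edge until it stands on its far edge at the bar, and tip it over the bar so that it comes down component side down across the bar and the rear ledge. Then push it back on the cradle until it lies square and fully home against the back stop, not sticking out past the ends of the bar, with nothing else disturbed.

Things in the scene. Friction and masses are not known exactly. Their poses are not given: they have to be found in the camera images.
- cradle: Soldering cradle fixed to the counter, 81 mm deep (x), 170 mm wide (y): base plate 4 mm thick; black front bar x 0 to 6 mm, 14 mm high; black rear ledge x 57 to 75 mm, 14 mm high; hollow between them for the hanging components; back stop behind. Origin: on the counter, at the foot of the bar's front face, middle of its length; x points level to the back stop, y along the bar, z up.
- bar_top (a point): Middle of the upper front edge of the cradle's front bar (14 mm above the counter).
- stop_face (a point): Middle of the back stop's front face at ledge height (14 mm above the counter, 75 mm behind the front bar's front face). The stop's top is 22 mm above the counter.
- board: Loose green circuit board, 80 (x) by 100 (y) by 3 mm, 0.07 to 0.12 kg, starting component side up on four pillars 6 mm thick, 10 mm long at x +-34, y +-44 mm, so its edges stand free 10 to 13 mm above the counter. Components up to 7 mm tall, x -20 to +14 mm only. Origin: under the centre, at the pillars' feet; x to the edge facing the cradle at the start, z from solder to component side.
- board_mid (a point): Centre of the board's 3 mm plate (11.5 mm above the counter at the start; 15.5 mm when it lies in the cradle).
- far_edge (a point): Middle of the 100 mm edge that faces the cradle at the start (body x = +40 mm), half-way through the plate. The board stands on this edge when tipped up; when it lies home it sticks out 5 mm in front of the front bar.
- near_edge (a point): Middle of the opposite 100 mm edge, nearer the robot at the start (body x = -40 mm), half-way through the plate. When the board is turned over and home, it touches the back stop. A fingertip raises this edge by friction (coefficient about 0.6) or from the gap below it, as long as it keeps pressing the board towards the bar.
- tweezers: Bystander: steel tweezers lying flat, 15 x 110 x 8 mm, long axis its y; origin under the centre.
- screw_pot: Bystander: low round aluminium pot of screws, 47 mm across, 21 mm high; origin under the centre.
- bottle: Bystander: small dropper bottle, 40 mm across, 95 mm high; origin under the centre.
There are look-alikes about, which are no part of the job. What is shaped like the board but yellow is not meant.

How it is judged:
By the outcome, as a careful person would: the job done as asked, in the order asked, and still so for the second after the job is handed in, with the robot touching nothing.
It also fails if it takes over 72 s, if anything falls off the work surface, if the arm or the gripper's body presses on something with over 40 N, if the wrist force passes 120 N, or if a joint passes its speed limit or range.

### The arm

A 7-joint arm with a two-finger parallel gripper is mounted at the origin on a cart in front of the work surface, level with it; the furniture and walls round the work are solid. World frame = base frame: x ahead of the robot, y to its left, z up, the work surface at z = 0. Lengths are in m, angles in degrees, forces in N, time in s.
With the tool pointing down it reaches from about 0.4 to 0.925 m from the base axis. Payload 4.1 kg.
Tool frame: the origin (TCP) lies at the very end of the fingers, on their centre line; the grasp point (between the pads) lies 19 mm behind it (bot.grip_depth is the z of the grasp point in the tool frame, in m); z points along the fingers, y is the direction in which the jaws open and shut (so a half turn about z gives the same grasp; the last joint's range is limited). The gripper opens to 85 mm and grips with 20 to 120 N. Pads are 22 mm wide; open, the fingers measure 114 mm over their backs; the gripper's body (76 mm by 85 mm) begins 54 mm behind the grasp point. The pads swing forward as they close: fully open they stand 13 mm farther back than shut.
Start: joints at [-74.427, 22.827, 2.584, 88.041, -1.071, 69.15, -2.905], TCP at [0.236, 0.606, 0.231] pointing down, gripper open.
Joint ranges: [-161.44, 161.44], [-28.35, 127.94], [-78.24, 83.42], [0, 140.83], [-78.03, 258.03], [13.02, 114.36], [-168.23, 168.23]. Speed limits (degrees/s): [147.25, 147.25, 180, 180, 180, 180, 180].

### API

Orientations are given as a 3x3 rotation matrix whose columns are the frame's x, y, z axes.
In Python, from cell import sensors, get_image, ticket, bot gives the robot as it stands. The module is installed in compiled form; this text tells all that it offers.
- The arm moves only by the shell command python3 -m handwheel 'ROWS'. ROWS is JSON, a list of rows, each a list of 5 numbers: the shift along the world's x, y, z in mm, then the turn about the world's z in degrees, then the opening, from 0 (shut) to 1 (fully open). In form: [[dx, dy, dz, twist, hand], ...]. A call has exactly 8 rows; each row is the pose to reach, as a shift and turn from the pose measured when the call began; what a row does not reach only later rows make up. A row lasts 1/12 s, in which the tool goes at most 41.7 mm and 7.16 degrees, less where a joint would pass 70% of its speed; a pose out of reach is approached as far as the arm can. A call with a gripper value outside its range is refused whole. The fingers move at their own pace and stop on an object; the grip force is fixed at half the most. Time passes only in rows, so rows that repeat a pose let the fingers close, or fill a call up. It gives the time, the measured TCP pose, the force and the opening at its end, in the units of the state.
- sensors.state(): the state, without advancing time (a new reading comes with each control period).
- get_image(name): name is "side" or "top" or "wrist"; returns a dict with "image" (420x560x3 uint8, blue, green, red), "z_map" (420x560 float32, m along the optical axis (not along the pixel's ray), 0 where there is no reading), "vfov" (degrees; the focal length in pixels is half the picture's height over the tangent of half this angle, whatever the lens; pixels are square), "cx", "cy" (the principal point, pixels), "T" (4x4, takes a point from camera to world coordinates). Camera axes: x right, y up, looking along -z (the intrinsics and any distortion apply to the point x, -y, -z); pixel columns grow to the right and rows downward; lengths in m; the calibration is good to about 2 mm. A picture is of the moment at which its call begins.
- ticket.finish_job(): hands the job in, once; it reports no verdict.
The state is a dict: "t": time; "qpos": joint angles; "dq": joint speeds; "joint_efforts": joint torques, N m; "tool_pos": TCP position; "eef_rot": TCP orientation; "ft_force": force on the tool from outside, world axes, zero at the start; "torque": the same for the moment, N m; "finger_gap": finger opening in m.
Only numpy, scipy, OpenCV 4.12 (cv2) and the standard library are available. Lean on these libraries where they do the work, as an engineer would, in place of code of your own. Each camera call takes 0.05 s, during which the arm holds its last target.

## Working session

There is one attempt and no reset: what is moved stays moved. The work goes in short steps, Python scripts to look and compute and a shell command to move; the robot and the scene stay as the last step left them, time stands still between calls to the robot, and variables do not carry over. Pictures are saved under pics/ and viewed, and the job is handed in when it is done.

```bash
mkdir -p pics; ls; cat > h.py <<'E'
import numpy as np, cv2
from cell import sensors,get_image,ticket,bot
def snap(n,f):
    d=get_image(n); cv2.imwrite('pics/'+f+'.png',d['image']); np.savez('pics/'+f+'.npz',**{k:np.array(v) for k,v in d.items()}); return d
def foc(d): return 210/np.tan(np.radians(float(d['vfov']))/2)
def ray(d,u,v):
    f=foc(d); c=np.array([(u-float(d['cx']))/f,-(v-float(d['cy']))/f,-1.0]); T=np.array(d['T']); return T[:3,3],T[:3,:3]@c
def onplane(d,u,v,z):
    o,r=ray(d,u,v); return o+r*(z-o[2])/r[2]
def depthpt(d,u,v):
    o,r=ray(d,u,v); return o+r*float(d['z_map'][int(round(v)),int(round(u))])
def proj(d,p):
    T=np.array(d['T']); c=T[:3,:3].T@(np.array(p)-T[:3,3]); f=foc(d); return float(d['cx'])+f*c[0]/-c[2], float(d['cy'])-f*c[1]/-c[2]
def load(f): return dict(np.load('pics/'+f+'.npz'))
E
python3 - <<'E'
from h import *
for n in ['side','top','wrist']:
    d=snap(n,n+'0'); print(n,{k:(v if k not in('image','z_map','T') else None) for k,v in d.items()}); print(np.round(d['T'],3))
s=sensors.state(); print(s)
E
```

```text
pics
side {'image': None, 'z_map': None, 'vfov': 52.12630345266418, 'cx': 282.23203389364625, 'cy': 212.33792672484915, 'T': None}
[[ 0.932 -0.233  0.278  0.787]
 [ 0.362  0.561 -0.745 -0.682]
 [ 0.018  0.795  0.607  0.577]
 [ 0.     0.     0.     1.   ]]
top {'image': None, 'z_map': None, 'vfov': 52.93123973701928, 'cx': 285.4268350792274, 'cy': 215.07089805548344, 'T': None}
[[ 0.026  0.984 -0.177  0.419]
 [-1.     0.026 -0.004 -0.032]
 [ 0.     0.178  0.984  0.937]
 [ 0.     0.     0.     1.   ]]
wrist {'image': None, 'z_map': None, 'vfov': 65.81765137748552, 'cx': 273.2894388054131, 'cy': 206.83993334206355, 'T': None}
[[ 0.363 -0.889 -0.28   0.164]
 [ 0.932  0.345  0.112  0.633]
 [-0.003 -0.302  0.953  0.373]
 [ 0.     0.     0.     1.   ]]
{'t': 0.15, 'qpos': array([-74.42893341,  22.86035834,   2.57978199,  88.09620242,
        -1.07017878,  69.14903341,  -2.90597842]), 'dq': array([-0.00733389, -0.19705491, -0.00779898, -0.26379958, -0.06507959,
       -0.02490552, -0.02331768]), 'joint_efforts': array([ 2.10439423e-03, -4.75562525e+01,  1.36682052e+00, -2.54516315e+01,
        1.17415420e-02,  6.48189292e-03, -1.08961024e-05]), 'tool_pos': array([0.23531623, 0.60541088, 0.23053323]), 'eef_rot': array([[-9.32091249e-01,  3.62223325e-01, -4.07659449e-04],
       [ 3.62223537e-01,  9.32090260e-01, -1.36254866e-03],
       [-1.13571505e-04, -1.41768353e-03, -9.99998989e-01]]), 'ft_force': array([-0.29635886,  0.00381099, -0.24541733]), 'torque': array([ 0.01782454, -0.03304603, -0.01141354]), 'finger_gap': 0.08538894980618071}
```

View pics/side0.png

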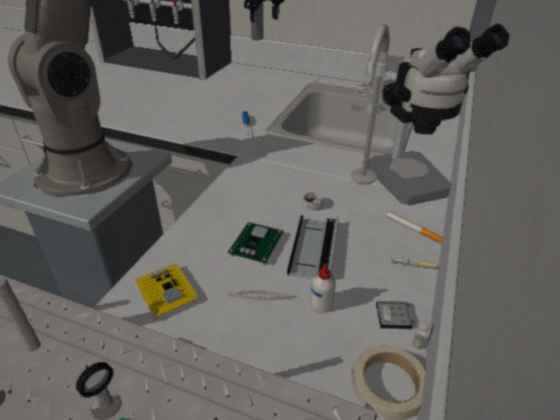

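View pics/top0.png

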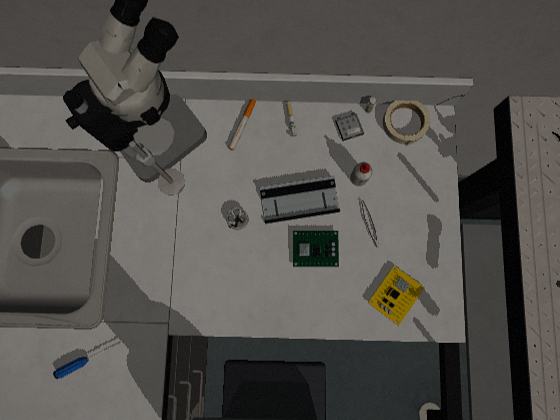

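View pics/wrist0.png

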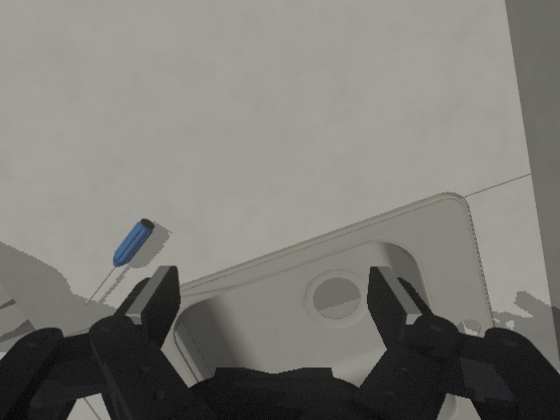

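Side view: green board at (256,242), yellow look-alike at (168,288), cradle at (313,247). Top view: green board at (316,248), yellow look-alike at (396,294), cradle at (300,200), pot at (236,217), tweezers at (369,222), bottle at (362,173). The green board next to the cradle is the one meant, because the yellow one is excluded by the brief. I'll confirm it in a crop.

```bash
python3 - <<'E'
from h import *
d=load('top0'); im=d['image']
cv2.imwrite('pics/crop0.png',cv2.resize(im[150:320,210:430],None,fx=3.4,fy=3.4,interpolation=cv2.INTER_CUBIC))
hsv=cv2.cvtColor(im,cv2.COLOR_BGR2HSV)
m=cv2.inRange(hsv,(40,60,20),(90,255,255)); m=cv2.morphologyEx(m,cv2.MORPH_CLOSE,np.ones((9,9)))
cs=sorted(cv2.findContours(m,0,1)[0],key=cv2.contourArea)[-1]
pts=np.array([onplane(d,u,v,0.013)[:2] for u,v in cs[:,0]],np.float32)*1000
print('board',cv2.minAreaRect(pts), cv2.boxPoints(cv2.minAreaRect(pts)))
z=d['z_map']
for n,(u,v) in dict(board=(332,258),bar=(302,216),ledge=(300,185),pot=(236,217),tw=(367,215),bot=(365,170),counter=(270,290)).items(): print(n,np.round(depthpt(d,u,v)*1000,1))
E
```

```text
board ((514.2708129882812, -95.35063171386719), (74.78121185302734, 98.74315643310547), 1.517864465713501) [[ 475.5855    -46.9868  ]
 [ 478.2011   -145.69533 ]
 [ 552.9561   -143.71446 ]
 [ 550.3405    -45.005936]]
board [ 493.  -131.7   14. ]
bar [584.2 -64.4  14.8]
ledge [654.7 -58.5  15.6]
pot [577.9  81.9  15.8]
tw [ 5.931e+02 -2.116e+02 -2.000e-01]
bot [ 673.6 -192.2   82.7]
counter [4.207e+02 1.800e+00 4.000e-01]
```

View pics/crop0.png

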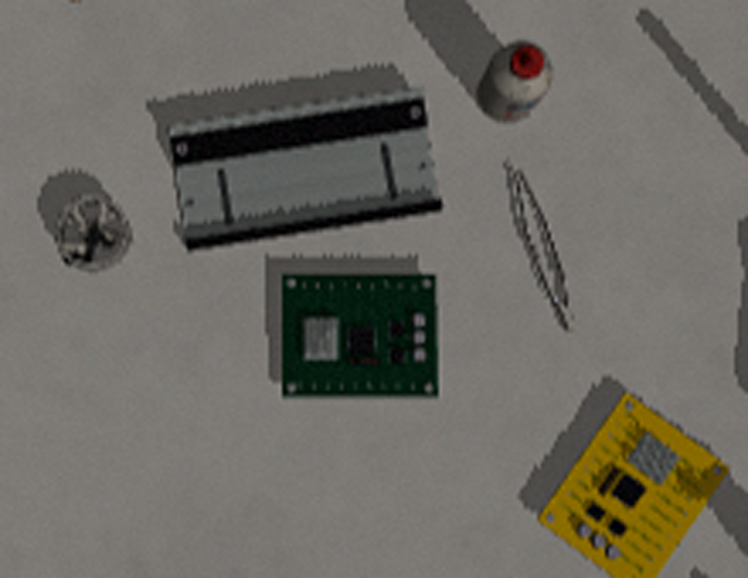

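```bash
python3 - <<'E'
from h import *
for nm,roi in (('top0',(165,225,255,345)),('side0',(210,282,280,345))):
    d=load(nm); im=d['image']; g=im.max(axis=2)
    y0,y1,x0,x1=roi
    m=np.zeros_like(g); m[y0:y1,x0:x1]=(g[y0:y1,x0:x1]<45)*255
    z=d['z_map']
    cs=[c for c in cv2.findContours(m,0,1)[0] if cv2.contourArea(c)>40]
    for c in cs:
        p=np.array([onplane(d,u,v,0.014)[:2] for u,v in c[:,0]],np.float32)*1000
        r=cv2.minAreaRect(p); print(nm,cv2.contourArea(c),r[0],r[1],r[2]); print(np.round(cv2.boxPoints(r),1).tolist())
    # green
    hsv=cv2.cvtColor(im,cv2.COLOR_BGR2HSV)
    m=cv2.inRange(hsv,(40,60,20),(90,255,255)); m=cv2.morphologyEx(m,cv2.MORPH_CLOSE,np.ones((9,9)))
    c=sorted(cv2.findContours(m[:330],0,1)[0],key=cv2.contourArea)[-1]
    p=np.array([onplane(d,u,v,0.012)[:2] for u,v in c[:,0]],np.float32)*1000
    r=cv2.minAreaRect(p); print('board',r); print(np.round(cv2.boxPoints(r),1).tolist())
d=load('side0'); cv2.imwrite('pics/crop1.png',cv2.resize(d['image'][190:320,215:355],None,fx=5,fy=4.5,interpolation=cv2.INTER_CUBIC))
E
```

```text
top0 162.5 (585.5315551757812, -63.8779296875) (7.553564548492432, 168.79530334472656) 10.557888984680176
[[566.4000244140625, 18.399999618530273], [597.2999877929688, -147.5], [604.7000122070312, -146.1999969482422], [573.7999877929688, 19.799999237060547]]
top0 561.5 (647.40576171875, -52.71112060546875) (20.154407501220703, 169.7037353515625) 10.516536712646484
[[622.0, 28.899999618530273], [653.0, -138.0], [672.7999877929688, -134.3000030517578], [641.7999877929688, 32.599998474121094]]
board ((514.3739013671875, -95.41949462890625), (74.8622055053711, 98.85000610351562), 1.5178030729293823)
[[475.6000061035156, -47.0], [478.29998779296875, -145.8000030517578], [553.0999755859375, -143.8000030517578], [550.5, -45.0]]
side0 275.5 (646.5650634765625, -46.98524475097656) (14.804970741271973, 145.88047790527344) 10.318593978881836
[[626.2000122070312, 23.399999618530273], [652.2999877929688, -120.0999984741211], [666.9000244140625, -117.4000015258789], [640.7999877929688, 26.100000381469727]]
side0 83.0 (589.1409301757812, -73.51686096191406) (5.152461051940918, 169.25160217285156) 10.343522071838379
[[571.4000244140625, 9.300000190734863], [601.7999877929688, -157.1999969482422], [606.9000244140625, -156.3000030517578], [576.5, 10.199999809265137]]
board ((514.1239624023438, -96.37277221679688), (77.62762451171875, 97.8597640991211), 1.716660737991333)
[[473.8999938964844, -48.599998474121094], [476.79998779296875, -146.39999389648438], [554.4000244140625, -144.10000610351562], [551.5, -46.29999923706055]]
```

View pics/crop1.png

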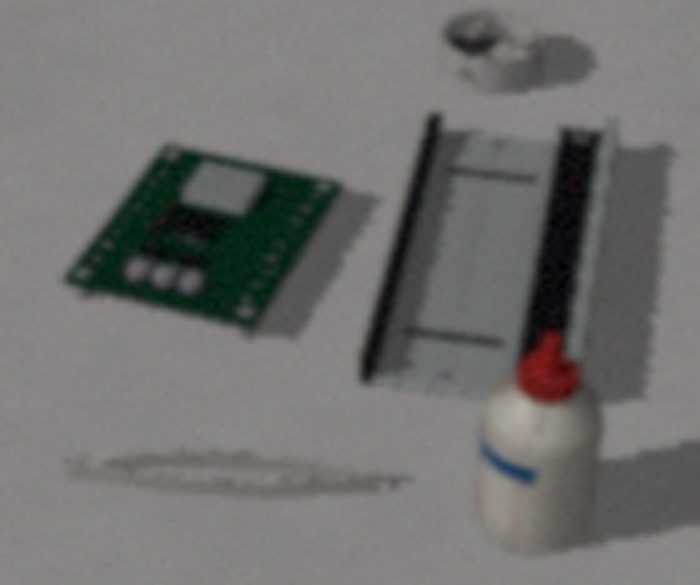

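The crop confirms the green board stands on pillars in front of the cradle. From the top view:

| Item | Measurement |
|---|---|
| Bar-to-ledge spacing | 62.9 mm (63 expected) |
| Cradle heading | 10.5° |
| Cradle origin | about (583, -64) |
| Board centre | (514, -95.5) |
| Board heading | 1.5° |
| Board position along the bar | y' = -18 |

I'll move to a staging point behind the near edge.

```bash
python3 -m handwheel '[[20,-30,0,4,0.5],[40,-60,0,8,0.5],[60,-90,0,12,0.5],[80,-120,0,16,0.5],[105,-155,0,20,0.5],[130,-190,0,24,0.5],[155,-225,0,28,0.5],[180,-260,0,31.7,0.5]]'
python3 -m handwheel '[[5,-40,0,0,0.5],[10,-80,-5,0,0.5],[12,-120,-10,0,0.5],[14,-160,-20,0,0.5],[16,-200,-30,0,0.5],[18,-240,-40,0,0.5],[20,-280,-50,0,0.5],[22,-320,-60,0,0.5]]'
```

```text
t: 0.82
tool_pos: [0.4129, 0.3478, 0.2304]
eef_rot: [[-0.983, -0.185, 0.0], [-0.185, 0.983, -0.002], [0.0, -0.002, -1.0]]
ft_force: [0.4, 0.3, -0.5]
finger_gap: 0.0426
t: 1.48
tool_pos: [0.4344, 0.026, 0.1701]
eef_rot: [[-0.983, -0.185, 0.001], [-0.185, 0.983, -0.001], [-0.001, -0.001, -1.0]]
ft_force: [1.3, 0.3, -0.0]
finger_gap: 0.043
```

```bash
python3 -m handwheel '[[2,-30,-10,0,0.5],[4,-60,-20,0,0.5],[6,-90,-40,0,0.5],[7,-120,-60,0,0.5],[7,-134,-80,0,0.5],[7,-134,-90,0,0.5],[7,-134,-100,0,0.5],[7,-134,-100,0,0.5]]'
python3 - <<'E'
from h import *
for n in ['side','top','wrist']:
    d=snap(n,n+'1')
ims=[load(n+'1')['image'] for n in('side','top')]
cv2.imwrite('pics/c1.png',np.hstack([cv2.resize(ims[0][170:330,180:360],(400,356),interpolation=2),cv2.resize(ims[1][160:320,220:400],(400,356),interpolation=2)]))
E
```

```text
t: 2.15
tool_pos: [0.4401, -0.1067, 0.0685]
eef_rot: [[-0.982, -0.187, -0.003], [-0.187, 0.982, -0.0], [0.003, 0.0, -1.0]]
ft_force: [-1.2, -0.1, -0.3]
finger_gap: 0.0426
```

View pics/c1.png

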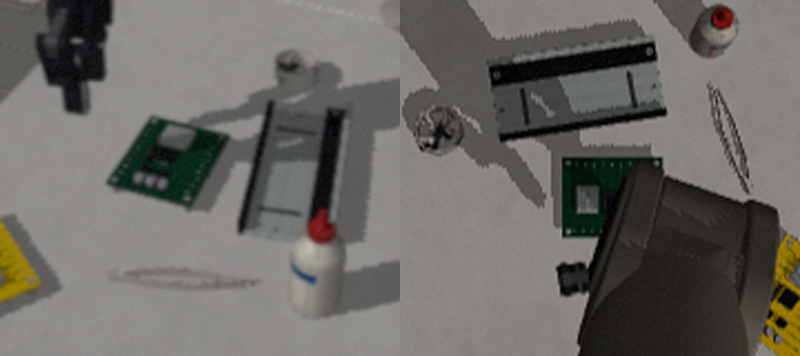

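View pics/wrist1.png

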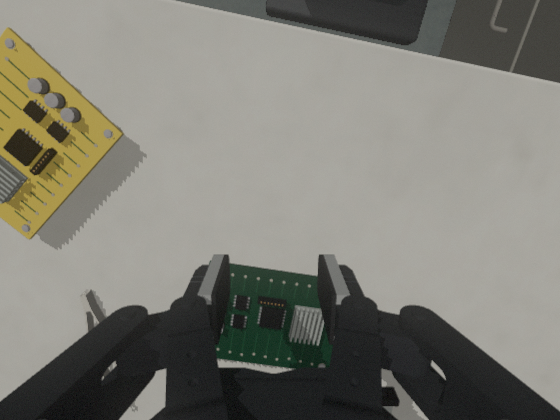

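```bash
python3 -m handwheel '[[0,0,-25,0,0.5],[0,0,-45,0,0.5],[0,0,-58,0,0.5],[0,0,-62,0,0.5],[0,0,-64,0,0.5],[0,0,-65,0,0.5],[0,0,-65,0,0.5],[0,0,-65,0,0.5]]'
python3 -m handwheel '[[5,1,0,0,0.5],[10,2,0,0,0.5],[15,3,0,0,0.5],[20,4,0,0,0.5],[24,5,0,0,0.5],[27,5,0,0,0.5],[30,6,0,0,0.5],[30,6,0,0,0.5]]'
python3 - <<'E'
from h import *
for n in ['side','top']:
    d=snap(n,n+'2')
ims=[load(n+'2')['image'] for n in('side','top')]
cv2.imwrite('pics/c2.png',np.hstack([cv2.resize(ims[0][190:310,200:335],(400,356),interpolation=2),cv2.resize(ims[1][160:320,220:400],(400,356),interpolation=2)]))
E
```

```text
t: 2.97
tool_pos: [0.4431, -0.1067, 0.0065]
eef_rot: [[-0.982, -0.188, 0.004], [-0.188, 0.982, -0.001], [-0.004, -0.001, -1.0]]
ft_force: [-0.4, 0.4, -0.6]
finger_gap: 0.0428
t: 3.63
tool_pos: [0.4739, -0.1006, 0.0065]
eef_rot: [[-0.982, -0.188, 0.005], [-0.188, 0.982, -0.001], [-0.004, -0.002, -1.0]]
ft_force: [-0.2, -0.2, -0.9]
finger_gap: 0.0424
```

View pics/c2.png

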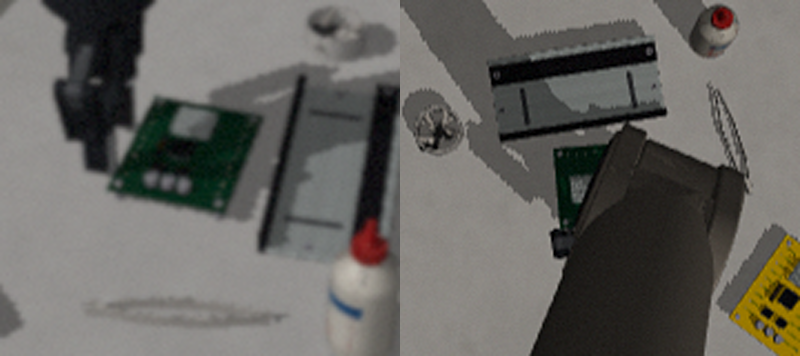

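```bash
python3 -m handwheel '[[3,2,-2,0,0.5],[6,4,-2,0,0.5],[9,5,-2,0,0.5],[12,7,-2,0,0.5],[15,8.5,-2,0,0.5],[18,10,-2,0,0.5],[18,10,-2,0,0.5],[18,10,-2,0,0.5]]'
cat > look.py <<'E'
import sys
from h import *
i=sys.argv[1]
d=snap('side','side'+i); t=snap('top','top'+i)
x0,y0,w=210,185,140
c=cv2.resize(d['image'][y0:y0+130,x0:x0+w],(800,int(800*130/w)//2*2),interpolation=2)[:600]
cv2.imwrite('pics/s%s.png'%i,cv2.resize(c,(700,525)))
s=sensors.state(); p=s['tool_pos']*1000-np.array([582.6,-64.4,0]); 
print('x\'y\'z',np.round([p[0]*.983+p[1]*.182,-p[0]*.182+p[1]*.983,p[2]],1),'F',np.round(s['ft_force'],1),'t',s['t'])
for n,d in(('side',d),('top',t)):
    hsv=cv2.cvtColor(d['image'],cv2.COLOR_BGR2HSV)
    m=cv2.inRange(hsv,(40,60,20),(90,255,255)); m[330:]=0; m=cv2.morphologyEx(m,cv2.MORPH_CLOSE,np.ones((9,9)))
    c=sorted(cv2.findContours(m,0,1)[0],key=cv2.contourArea)[-1]
    q=np.array([onplane(d,u,v,0.013)[:2] for u,v in c[:,0]])*1000-[582.6,-64.4]
    q=np.c_[q[:,0]*.983+q[:,1]*.182,-q[:,0]*.182+q[:,1]*.983].astype(np.float32)
    r=cv2.minAreaRect(q); print(n,'in cradle frame',np.round(cv2.boxPoints(r),1).tolist())
E
python3 look.py 3
```

```text
t: 4.4
tool_pos: [0.4915, -0.0905, 0.0045]
eef_rot: [[-0.982, -0.189, 0.004], [-0.189, 0.982, -0.001], [-0.004, -0.001, -1.0]]
ft_force: [-0.1, -0.1, 0.2]
finger_gap: 0.0426
x'y'z [-94.8  -9.3   4.5] F [ 0.9 -0.7 -0.1] t 4.5
side in cradle frame [[-82.30000305175781, 40.20000076293945], [-82.30000305175781, -58.29999923706055], [-3.299999952316284, -58.20000076293945], [-3.299999952316284, 40.20000076293945]]
top in cradle frame [[-76.69999694824219, 38.70000076293945], [-2.200000047683716, 2.5], [13.699999809265137, 35.099998474121094], [-60.79999923706055, 71.4000015258789]]
```

View pics/s3.png

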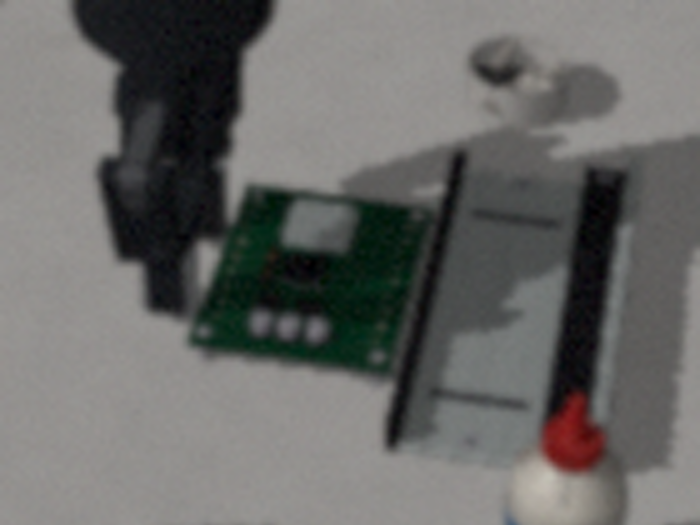

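```bash
python3 -m handwheel '[[1,0.5,-1,0,0.5],[2,0.5,-1,0,0.5],[3,0.5,-1,0,0.5],[4,1,-1,0,0.5],[5,1,-1,0,0.5],[6,1,-1,0,0.5],[6,1,-1,0,0.5],[6,1,-1,0,0.5]]'
python3 look.py 4
```

```text
t: 5.17
tool_pos: [0.4951, -0.0898, 0.0031]
eef_rot: [[-0.982, -0.188, 0.0], [-0.188, 0.982, -0.0], [-0.0, -0.0, -1.0]]
ft_force: [-5.1, 0.2, 3.3]
finger_gap: 0.0422
x'y'z [-90.6  -9.    3.1] F [-4.5 -0.6  3.3] t 5.2667
side in cradle frame [[-95.0, 38.79999923706055], [-93.0, -59.29999923706055], [1.7999999523162842, -57.400001525878906], [-0.20000000298023224, 40.79999923706055]]
top in cradle frame [[-71.0999984741211, 40.70000076293945], [-1.899999976158142, 4.699999809265137], [13.699999809265137, 34.599998474121094], [-55.599998474121094, 70.5999984741211]]
```

View pics/s4.png

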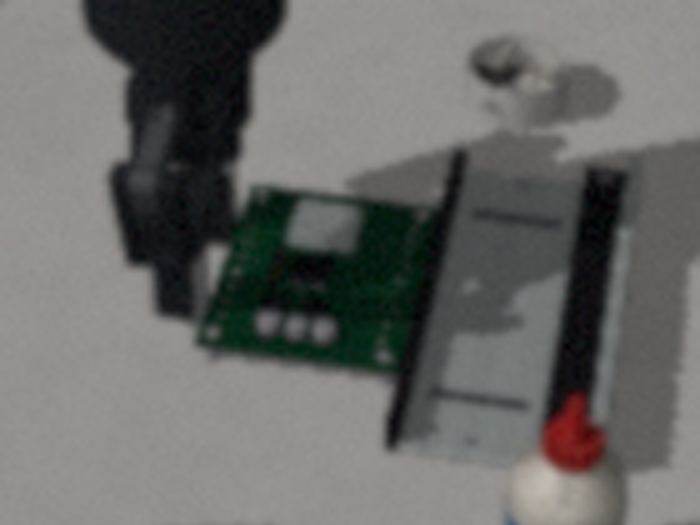

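```bash
python3 -m handwheel '[[2.5,0.5,0,0,0.5],[3,0.5,3,0,0.5],[3,0.5,6,0,0.5],[3.5,0.5,9,0,0.5],[3.5,0.5,12,0,0.5],[4,0.7,15,0,0.5],[4,0.7,15,0,0.5],[4,0.7,15,0,0.5]]'
python3 look.py 5
```

```text
t: 5.93
tool_pos: [0.4962, -0.0895, 0.0173]
eef_rot: [[-0.982, -0.187, -0.005], [-0.187, 0.982, 0.0], [0.005, 0.001, -1.0]]
ft_force: [-6.2, -1.3, 0.6]
finger_gap: 0.0429
x'y'z [-89.5  -8.9  17.2] F [-5.3 -1.5  0.8] t 6.0333
side in cradle frame [[-84.4000015258789, 53.70000076293945], [-83.30000305175781, -57.5], [2.0, -56.70000076293945], [0.800000011920929, 54.599998474121094]]
top in cradle frame [[-67.30000305175781, 15.5], [-2.5999999046325684, 11.899999618530273], [-0.800000011920929, 43.400001525878906], [-65.5999984741211, 47.0]]
```

View pics/s5.png

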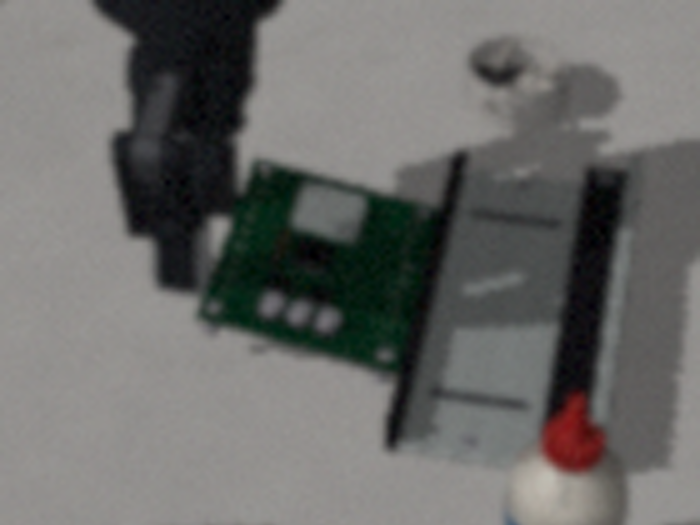

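```bash
python3 -m handwheel '[[3,0.5,4,0,0.5],[4,0.7,8,0,0.5],[6,1.1,12,0,0.5],[8,1.4,16,0,0.5],[9.5,1.7,19,0,0.5],[11,2,22,0,0.5],[11,2,22,0,0.5],[11,2,22,0,0.5]]'
python3 look.py 6
```

```text
t: 6.7
tool_pos: [0.5027, -0.0882, 0.0386]
eef_rot: [[-0.982, -0.186, -0.014], [-0.186, 0.983, 0.0], [0.014, 0.003, -1.0]]
ft_force: [-10.3, -1.6, 5.4]
finger_gap: 0.0431
x'y'z [-82.9  -8.9  38.6] F [-9.9 -2.1  4.1] t 6.8
side in cradle frame [[-84.5999984741211, -64.4000015258789], [4.599999904632568, -64.69999694824219], [5.099999904632568, 79.5999984741211], [-84.0999984741211, 79.9000015258789]]
top in cradle frame [[-50.20000076293945, 28.200000762939453], [0.6000000238418579, 20.100000381469727], [4.099999904632568, 42.0], [-46.599998474121094, 50.099998474121094]]
```

View pics/s6.png

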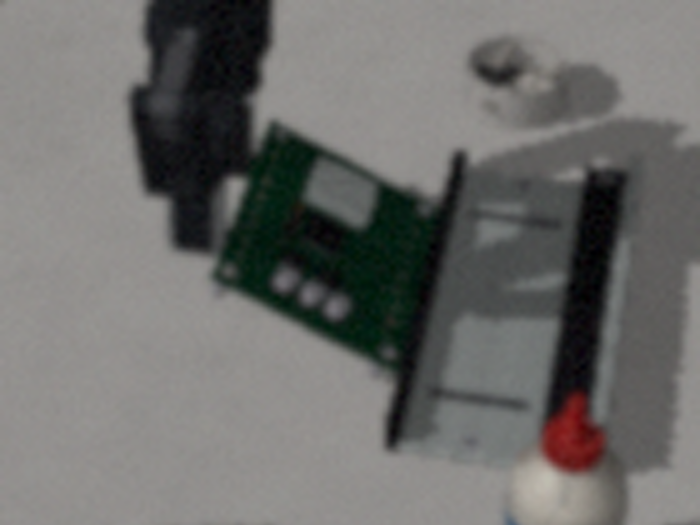

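```bash
python3 -m handwheel '[[4.5,0.8,3,0,0.5],[7,1.3,6,0,0.5],[9.5,1.8,9,0,0.5],[12,2.2,12,0,0.5],[15,2.8,15,0,0.5],[18.5,3.4,18,0,0.5],[22,4,21,0,0.5],[22,4,21,0,0.5]]'
python3 look.py 7
```

```text
t: 7.47
tool_pos: [0.5275, -0.0838, 0.0607]
eef_rot: [[-0.982, -0.187, -0.01], [-0.187, 0.982, 0.0], [0.009, 0.002, -1.0]]
ft_force: [-0.1, 0.7, 0.6]
finger_gap: 0.0423
x'y'z [-59.5  -8.9  59.9] F [ 0.3 -0.3 -0.7] t 7.5667
side in cradle frame [[-118.69999694824219, 98.5999984741211], [-6.800000190734863, -64.0], [41.29999923706055, -30.799999237060547], [-70.5999984741211, 131.6999969482422]]
top in cradle frame [[-19.200000762939453, 38.900001525878906], [-3.700000047683716, 36.5], [-2.5999999046325684, 43.099998474121094], [-18.200000762939453, 45.5]]
```

View pics/s7.png

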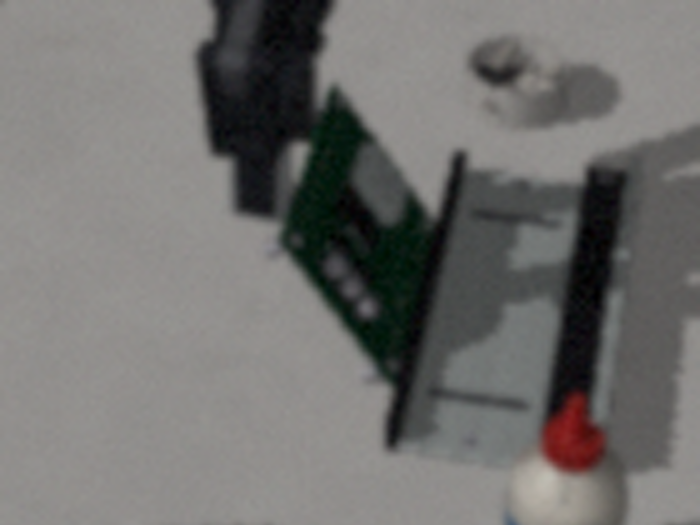

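```bash
python3 -m handwheel '[[4,0.7,3,0,0.5],[8,1.5,5,0,0.5],[12,2.2,6.5,0,0.5],[16,3,8,0,0.5],[20,3.7,9,0,0.5],[24,4.4,10,0,0.5],[28,5.2,10,0,0.5],[28,5.2,10,0,0.5]]'
python3 look.py 8
```

```text
t: 8.23
tool_pos: [0.5548, -0.0785, 0.07]
eef_rot: [[-0.982, -0.187, -0.012], [-0.187, 0.982, 0.0], [0.011, 0.002, -1.0]]
ft_force: [0.5, -0.3, -0.1]
finger_gap: 0.0427
x'y'z [-31.1  -8.9  69.7] F [ 0.7  0.9 -0.1] t 8.3333
side in cradle frame [[-56.70000076293945, 104.30000305175781], [-3.4000000953674316, -60.79999923706055], [25.600000381469727, -51.5], [-27.700000762939453, 113.69999694824219]]
top in cradle frame [[580.7999877929688, 342.1000061035156], [580.7999877929688, 342.1000061035156], [580.7999877929688, 342.1000061035156], [580.7999877929688, 342.1000061035156]]
```

View pics/s8.png

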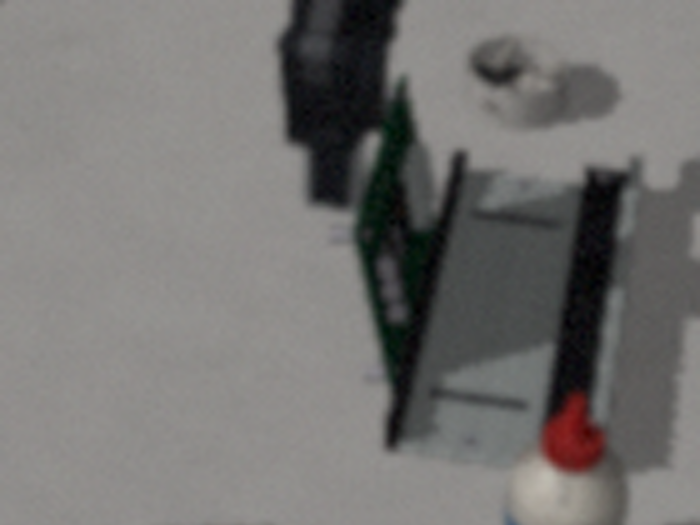

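```bash
python3 -m handwheel '[[3,0.5,0,0,0.5],[6,1.1,0,0,0.5],[9,1.7,0,0,0.5],[12,2.2,0,0,0.5],[15,2.8,0,0,0.5],[18,3.3,0,0,0.5],[18,3.3,0,0,0.5],[18,3.3,0,0,0.5]]'
python3 look.py 9
```

```text
t: 9.0
tool_pos: [0.5718, -0.0755, 0.0697]
eef_rot: [[-0.982, -0.187, -0.013], [-0.187, 0.982, 0.0], [0.013, 0.003, -1.0]]
ft_force: [0.3, -0.5, 0.2]
finger_gap: 0.0429
x'y'z [-13.   -9.   69.6] F [-1.   0.1  0.2] t 9.1
side in cradle frame [[-71.0, 290.6000061035156], [-63.70000076293945, 208.6999969482422], [-24.700000762939453, 212.10000610351562], [-32.0, 294.0]]
top in cradle frame [[382.6000061035156, 482.29998779296875], [382.6000061035156, 482.29998779296875], [382.6000061035156, 482.29998779296875], [382.6000061035156, 482.29998779296875]]
```

View pics/s9.png

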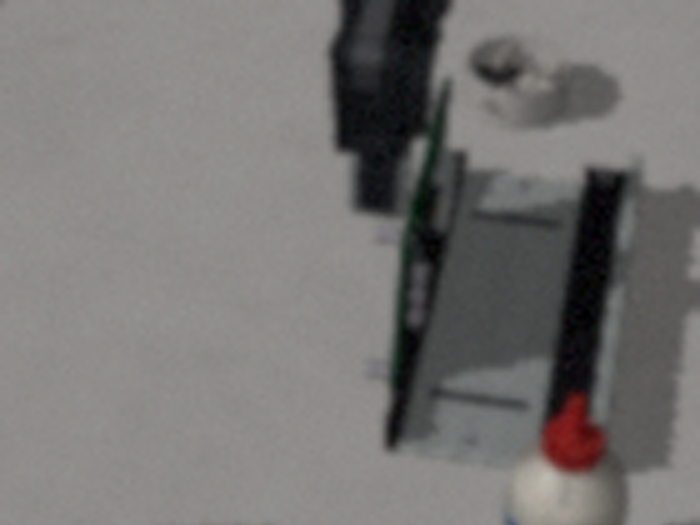

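```bash
python3 -m handwheel '[[2,0.4,0,0,0.5],[4,0.7,0,0,0.5],[6,1.1,0,0,0.5],[8,1.5,0,0,0.5],[10,1.9,0,0,0.5],[12,2.2,0,0,0.5],[13,2.4,0,0,0.5],[13,2.4,0,0,0.5]]'
python3 look.py 10
```

```text
t: 9.77
tool_pos: [0.5848, -0.073, 0.0696]
eef_rot: [[-0.982, -0.187, -0.013], [-0.187, 0.982, 0.0], [0.013, 0.003, -1.0]]
ft_force: [0.1, -0.8, 0.2]
finger_gap: 0.0429
x'y'z [ 0.2 -9.  69.6] F [-0.7  0.1  0.2] t 9.8667
side in cradle frame [[-22.899999618530273, 47.20000076293945], [-16.5, -68.5], [63.70000076293945, -64.0], [57.29999923706055, 51.70000076293945]]
top in cradle frame [[532.0999755859375, 258.8999938964844], [532.0999755859375, 258.8999938964844], [532.0999755859375, 258.8999938964844], [532.0999755859375, 258.8999938964844]]
```

View pics/s10.png

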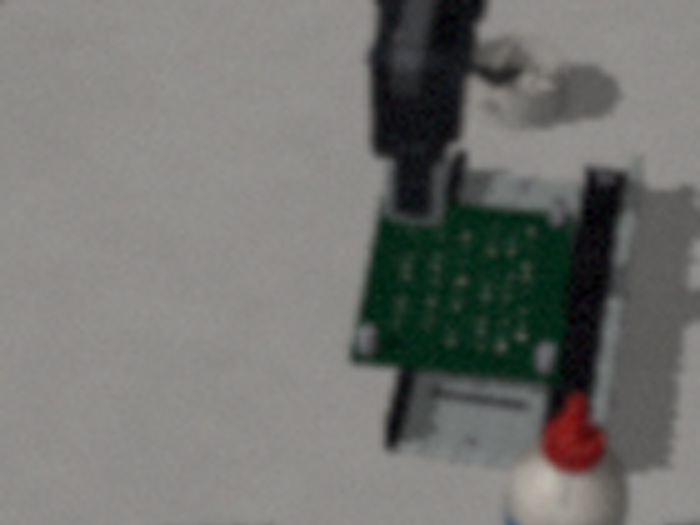

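The board has tipped over and lies solder side up across the bar and the ledge, with its far edge near x' = -16. I'll withdraw the fingers and go down behind it to push it home.

```bash
python3 -m handwheel '[[-8,-1.5,5,0,0.5],[-18,-3.3,5,0,0.5],[-30,-5.5,3,0,0.5],[-42,-7.8,0,0,0.5],[-50,-9,-5,0,0.5],[-50,-9,-15,0,0.5],[-50,-9,-25,0,0.5],[-50,-9,-30,0,0.5]]'
python3 look.py 11
```

```text
t: 10.53
tool_pos: [0.5339, -0.0817, 0.038]
eef_rot: [[-0.982, -0.187, -0.015], [-0.187, 0.982, 0.0], [0.015, 0.003, -1.0]]
ft_force: [0.3, -0.5, -0.3]
finger_gap: 0.0426
x'y'z [-51.1  -8.3  38.1] F [ 0.   0.  -0.4] t 10.6333
side in cradle frame [[-23.100000381469727, 47.0], [-17.799999237060547, -57.400001525878906], [63.20000076293945, -53.29999923706055], [57.900001525878906, 51.099998474121094]]
top in cradle frame [[-6.5, 37.599998474121094], [55.79999923706055, 19.700000762939453], [62.400001525878906, 42.70000076293945], [0.10000000149011612, 60.599998474121094]]
```

View pics/s11.png

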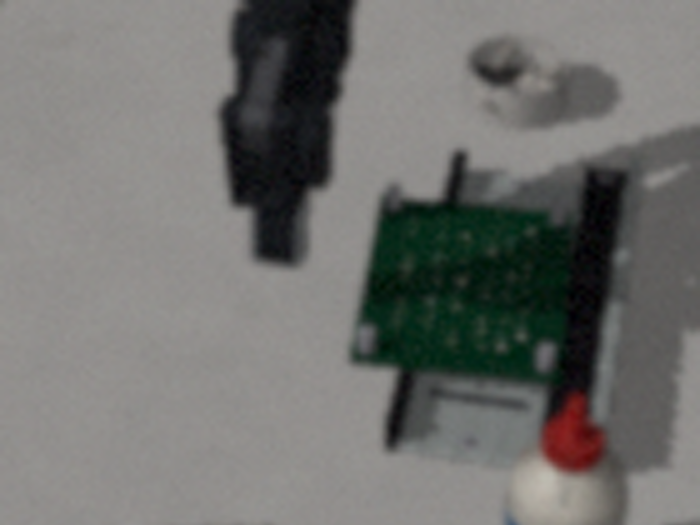

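```bash
python3 -m handwheel '[[0,0,-10,0,0.5],[0,0,-20,0,0.5],[0,0,-26,0,0.5],[0,0,-30,0,0.5],[5,0.9,-30,0,0.5],[9,1.7,-30,0,0.5],[13,2.4,-30,0,0.5],[17,3.1,-30,0,0.5]]'
python3 look.py 12
python3 -m handwheel '[[2,0.4,0,0,0.5],[4,0.7,0,0,0.5],[6,1.1,0,0,0.5],[8,1.5,0,0,0.5],[10,1.9,0,0,0.5],[12,2.2,0,0,0.5],[13,2.4,0,0,0.5],[13,2.4,0,0,0.5]]'
python3 look.py 13
```

```text
t: 11.3
tool_pos: [0.552, -0.0786, 0.0086]
eef_rot: [[-0.982, -0.187, -0.015], [-0.188, 0.982, 0.0], [0.014, 0.003, -1.0]]
ft_force: [-0.3, -0.5, -0.5]
finger_gap: 0.043
x'y'z [-32.3  -8.3   8.6] F [-0.8  0.2  1.3] t 11.4
side in cradle frame [[-45.70000076293945, 49.5], [-41.0, -58.0], [62.900001525878906, -53.29999923706055], [58.099998474121094, 54.099998474121094]]
top in cradle frame [[22.600000381469727, 44.5], [23.200000762939453, 28.700000762939453], [57.79999923706055, 30.0], [57.099998474121094, 45.79999923706055]]
t: 12.07
tool_pos: [0.5658, -0.0759, 0.0086]
eef_rot: [[-0.982, -0.188, -0.014], [-0.188, 0.982, 0.0], [0.013, 0.003, -1.0]]
ft_force: [-0.5, -0.2, -0.4]
finger_gap: 0.0429
x'y'z [-18.9  -8.3   8.5] F [-0.3  0.1  0.1] t 12.1667
side in cradle frame [[-41.70000076293945, -58.5], [71.9000015258789, -59.599998474121094], [73.0999984741211, 61.79999923706055], [-40.599998474121094, 62.79999923706055]]
top in cradle frame [[45.5, 42.29999923706055], [71.4000015258789, 29.200000762939453], [76.9000015258789, 40.0], [51.0, 53.099998474121094]]
```

View pics/s13.png

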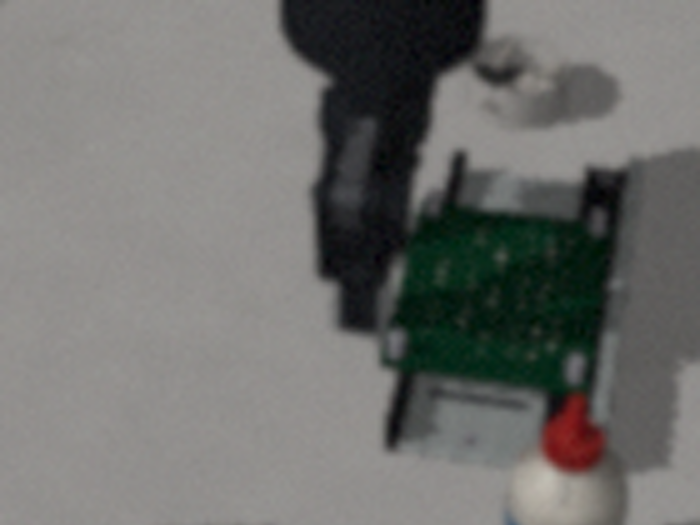

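Nearly home. I'll push on until the force shows contact with the stop.

```bash
python3 -m handwheel '[[1,0.2,0,0,0.5],[2,0.4,0,0,0.5],[3,0.5,0,0,0.5],[4,0.7,0,0,0.5],[5,0.9,0,0,0.5],[6,1.1,0,0,0.5],[6,1.1,0,0,0.5],[6,1.1,0,0,0.5]]'
python3 look.py 14
```

```text
t: 12.83
tool_pos: [0.5686, -0.0754, 0.0081]
eef_rot: [[-0.982, -0.187, -0.02], [-0.187, 0.982, 0.0], [0.019, 0.004, -1.0]]
ft_force: [-6.1, -0.1, 4.0]
finger_gap: 0.0428
x'y'z [-15.8  -8.2   8.1] F [-6.1 -1.6  4.3] t 12.9333
side in cradle frame [[-20.899999618530273, -57.20000076293945], [72.80000305175781, -58.20000076293945], [73.9000015258789, 47.70000076293945], [-19.799999237060547, 48.70000076293945]]
top in cradle frame [[53.900001525878906, 36.5], [74.4000015258789, 33.29999923706055], [75.80000305175781, 42.20000076293945], [55.29999923706055, 45.400001525878906]]
```

```bash
python3 -m handwheel '[[5,0.9,0,0,0.5],[5,0.9,0,0,0.5],[2,0.4,0,0,0.5],[-5,-1,0,0,0.5],[-15,-2.8,0,0,0.5],[-30,-5.5,0,0,0.5],[-45,-8.3,10,0,0.5],[-50,-9.2,30,0,0.5]]'
python3 -m handwheel '[[-10,0,30,0,0.5],[-20,20,60,0,0.5],[-30,50,80,0,0.5],[-40,85,100,0,0.5],[-50,120,110,0,0.5],[-60,155,120,0,0.5],[-70,190,130,0,0.5],[-80,225,130,0,0.5]]'
python3 look.py 15
python3 - <<'E'
from h import *
im=load('top15')['image']; cv2.imwrite('pics/t15.png',cv2.resize(im[150:290,210:410],None,fx=3.8,fy=3.8,interpolation=2))
E
```

```text
t: 13.6
tool_pos: [0.5138, -0.0849, 0.0364]
eef_rot: [[-0.982, -0.186, -0.026], [-0.186, 0.983, 0.001], [0.026, 0.006, -1.0]]
ft_force: [0.4, 0.2, -0.1]
finger_gap: 0.0427
t: 14.27
tool_pos: [0.4344, 0.1421, 0.1686]
eef_rot: [[-0.982, -0.186, -0.021], [-0.186, 0.983, 0.004], [0.02, 0.008, -1.0]]
ft_force: [0.6, 0.9, 0.2]
finger_gap: 0.0426
x'y'z [-109.4  234.9  167.1] F [-0.8  0.2  0.2] t 14.3667
side in cradle frame [[-3.9000000953674316, 46.79999923706055], [-3.0999999046325684, -56.29999923706055], [73.80000305175781, -55.79999923706055], [73.0, 47.29999923706055]]
top in cradle frame [[-3.5, 43.20000076293945], [-3.200000047683716, -57.70000076293945], [76.30000305175781, -57.599998474121094], [76.0999984741211, 43.400001525878906]]
```

View pics/s15.png

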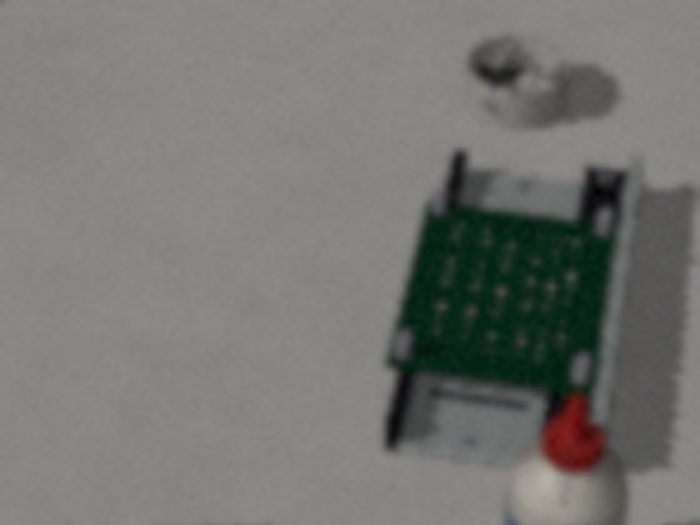

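View pics/t15.png

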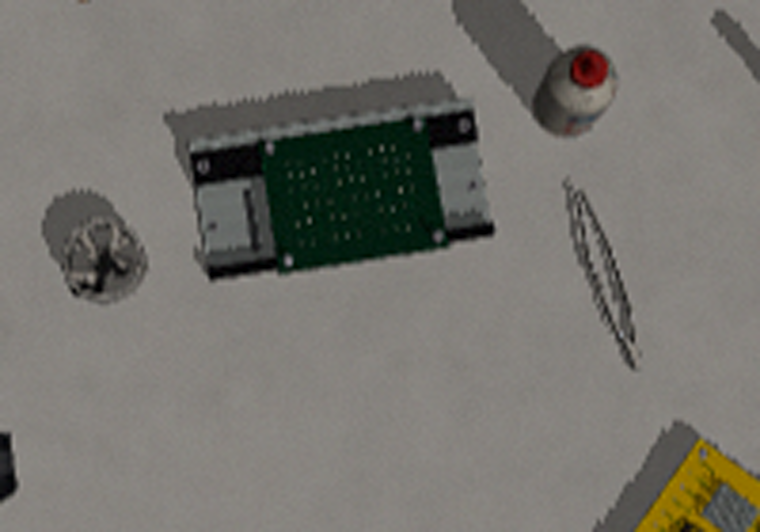

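```bash
python3 - <<'E'
from h import *
a=load('top0');b=load('top15'); 
z=[]
for u,v in [(290,205),(290,216),(312,212),(320,190),(305,187),(300,200)]:
    z.append(round(float(depthpt(b,u,v)[2]*1000),1))
print('board heights',z)
for n,(x0,x1,y0,y1) in dict(pot=(218,250,198,235),tw=(352,380,192,250),bottle=(350,375,158,190),cradle_end=(256,277,183,225)).items():
    print(n,cv2.absdiff(a['image'],b['image'])[y0:y1,x0:x1].mean())
from cell import ticket
print(ticket.finish_job())
E
```

```text
board heights [19.4, 18.0, 17.0, 16.4, 18.0, 19.1]
pot 8.562781531531531
tw 9.686165845648604
bottle 8.03
cradle_end 7.425547996976569
the job is handed in; nothing more can be done
None
```

The circuit board now lies solder side up in the cradle, square and home against the back stop, and I have handed the job in. The fingertips pushed it to the bar, raised its near edge until it stood at the bar, tipped it over, and then pushed it back. It was never gripped.

**Position:** in the last pictures the top view puts the board from -3 to +76 mm along the cradle's depth, against -5 to +75 expected. That is within the calibration tolerance and about 0.2° off square. The side view gives a little less, -3.5 to +73.5 mm. The final push met about 6 N at the stop. Along the bar the board runs from about -58 to +47 mm, inside the ±85 mm ends.

**Flatness:** board heights from the depth image were 16.4 to 19.4 mm against 17 mm for a flat board. I took that as depth noise.

**Bystanders:** the pot, tweezers and bottle look unmoved in the pictures. The image-difference check was inconclusive: it gave about 8 to 10 grey levels for each of them, against 7.4 for the fixed cradle end. The one object that cannot move changed almost as much, so I attribute the difference to noise.

**Limits:** the robot's clock stood at about 14.4 s. The contact forces I read were at most about 12 N.

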